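Close up the bench lathe and start it

TASK

Get the little bench lathe running: with the fingertips, push the raised chuck guard all the way down over the chuck and push the open chip tray fully home into the stand. With both shut, press the small flat start button on the control box right down and let it go; do not press the large mushroom stop button beside it, and leave the tools and other loose things where they are.

Things in the scene. Friction and masses are not known exactly. Their poses are not given: they have to be found in the camera images.
- lathe: green bench lathe, fixed. Origin on the bench under the stand's centre; x away from the robot, y to the headstock (left), z up. Stand 210 (x) by 540 (y), 70 high; bed on it 90 deep, 124 high, leaving a free 60 wide front ledge. Headstock y 130 to 260, 252 high. Carriage y -183 to -107, its hand wheel reaches x = -74, 127 high; tailstock y -263 to -167, 215 high
- guard (a joint): angle in rad of the grey chuck guard, a 115 by 85 by 5 plate with a 55 deep front apron, hinged along its rear edge (hinge line parallel to the lathe's y). 0 = fully down over the chuck (plate level, a firm stop); grows as it swings up. It stays where it is left (friction); about 3 N downward near the free edge moves it
- guard_hinge (a point): middle of the guard's upper face at its rear (hinge) edge; 235 above the bench
- guard_edge (a point): middle of the guard's upper face at its free front edge, 115 from guard_hinge; the face between the two is flat, 85 wide and can be pushed on from above
- tray (a joint): how far, in m, the steel chip tray is pulled out of the stand's front, towards the lathe's -x. 0 = fully home (a firm stop). It slides with about 1.5 N and stays where left
- tray_front (a point): centre of the outer face of the tray's flat front plate (224 wide along the lathe's y, 52 tall, from 6 to 58 above the bench); no handle. Pushing it along the lathe's +x shuts the tray
- control: grey control box on the bench, fixed, 70 (x) by 130 (y) by 50 tall, at the left or right in front of the lathe. Origin at the centre of its underside. Its top carries two dark buttons 72 apart
- start_top (a point): centre of the top of the small flat round start button (24 diameter in a 40 wide metal bezel, 72 above the bench), at the box's -y end
- start (a joint): travel of the start button in m: 0 up, 0.006 fully down (about 4 N); springs back
- stop_top (a point): centre of the top of the stop button, a mushroom head 44 in diameter, about 76 above the bench, at the box's +y end
- stop (a joint): travel of the stop button in m: 0 up, 0.006 fully down; springs back
- rack: fixed wooden collet rack 70 by 130, 48 tall, in the place opposite to the control box; origin at the centre of its underside
- oil: white upright oil bottle, 48 diameter, 75 tall, origin at the centre of its foot; a loose bystander in front of the lathe, to the right of the tray
- wrench: steel wrench 150 long lying on the bench to the right, loose bystander, origin under its middle
- jar: small clear jar, 56 diameter, 60 tall, loose bystander on the bench to the left of the tray, origin at the centre of its foot
- bar: upright steel round bar, 32 diameter, 55 tall, loose bystander standing on the lathe stand's front ledge (70 above the bench) before the headstock, origin at the centre of its foot
- key: steel T-shaped chuck key, 75 long, 12 thick, loose bystander lying on the stand's front ledge at the tailstock end
- brush: brush 150 long lying on the bench to the left, loose bystander

How it is judged:
By the outcome, as a careful person would: the job done as asked, in the order asked, and still so for the second after the job is handed in, with the robot touching nothing.
It also fails if it takes over 54 s, if anything falls off the work surface, if the arm or the gripper's body presses on something with over 40 N, if the wrist force passes 120 N, or if a joint passes its speed limit or range.

ROBOT

A 6-joint arm with a two-finger parallel gripper is mounted at the origin on the work surface. World frame = base frame: x ahead of the robot, y to its left, z up, the work surface at z = 0. Lengths are in mm, angles in degrees, forces in N, time in s.
With the tool pointing down it reaches from about 275 to 725 mm from the base axis. Payload 15.9 kg.
Tool frame: the origin (TCP) lies at the very end of the fingers, on their centre line; the grasp point (between the pads) lies 19 mm behind it; z points along the fingers, y is the direction in which the jaws open and shut (so a half turn about z gives the same grasp; the last joint's range is limited). The gripper opens to 85 mm and grips with 20 to 120 N. Pads are 22 mm wide; open, the fingers measure 114 mm over their backs; the gripper's body (76 mm by 85 mm) begins 54 mm behind the grasp point. The pads swing forward as they close: fully open they stand 13 mm farther back than shut.
Start: joints at [-66.921, 12.198, -1.971, 75.831, 0, 90], TCP at [195.99, -459.971, 231.306] pointing down, gripper open.
Joint ranges: [-170.91, 170.91], [-42.67, 98.43], [-65.05, 77.54], [-120.47, 116.71], [-90, 82.35], [-180, 180]. Speed limits (degrees/s): [108.29, 108.29, 136.94, 147.25, 180, 180].

INTERFACE

Orientations are given as [roll, pitch, yaw] about the fixed x, y, z axes, in that order (R = Rz(yaw) Ry(pitch) Rx(roll)).
In Python, from station import env, viewer gives the robot as it stands. The module is installed in compiled form; this text tells all that it offers.
- The arm moves only by the tool jog_arm, never from a script. Its argument "moves" is a list of rows, each a list of 4 numbers: the shift along the tool's x, y, z in cm, then the turn about the tool's z in rad. A call has 1 to 12 rows; each row is the pose to reach, as a shift and turn from the pose commanded when the call began, along the tool's axes at that moment; what a row does not reach only later rows make up. A row lasts 1/12 s, in which the tool goes at most 41.7 mm and 7.16 degrees, less where a joint would pass 70% of its speed; a pose out of reach is approached as far as the arm can. A call with a gripper value outside its range is refused whole. "gripper" is the opening, from 0 (shut) to 1 (fully open), set as the call begins (left out, the last holds). The fingers move at their own pace and stop on an object; the grip force is fixed at half the most. Time passes only in rows, so rows that repeat a pose let the fingers close. It gives the time, the measured TCP pose, the force and the opening at its end, in the units of the state.
- env.read_state(): the state, without advancing time (a new reading comes with each control period).
- viewer.snapshot(name): name is "side" or "top" or "wrist"; returns the picture (400x640x3 uint8, red, green, blue); there is no depth.
- viewer.camera_params(name): a dict with "camera_matrix" (3x3 intrinsics, pixels), "rvec" (rotation vector, rad) and "tvec" (3), from world to camera coordinates, as OpenCV has them. Camera axes: x right, y down, z forward; pixel columns grow to the right and rows downward; lengths in mm; the calibration is good to about 2 mm. A picture is of the moment at which its call begins: read the wrist's pose just before it. camera_params takes no time and is no camera call; for the wrist camera it gives the pose at the moment of the call.
- env.hand_in(): hands the job in, once; it reports no verdict.
The state is a dict: "time": time; "joint_pos": joint angles; "qvel": joint speeds; "joint_efforts": joint torques, N m; "eef_pos": TCP position; "eef_rot": TCP orientation; "contact_force": force on the tool from outside, world axes, zero at the start; "moment": the same for the moment, N m; "opening": finger opening in mm.
Only numpy, scipy, OpenCV 4.12 (cv2) and the standard library are available. Lean on these libraries where they do the work, as an engineer would, in place of code of your own. Each camera call takes 0.05 s, during which the arm holds its last target. There are 200 camera calls.

## Working session

There is one attempt and no reset: what is moved stays moved. The work goes in short steps, Python scripts to look and compute and a tool call to move; the robot and the scene stay as the last step left them, time stands still between calls to the robot, and variables do not carry over. Pictures are saved under pics/ and viewed, about 8 in all and at most 12, crops included, and the job is handed in when it is done.

Besides the shell and the picture viewer there is one more tool, called after "Request:" by a JSON object that holds its "api" and its "payload", one argument or row to a line. jog_arm: Moves the arm, as the interface text tells. Its arguments: {"type":"object","properties":{"moves":{"type":"array"},"gripper":{"type":"number"}},"required":["moves"]}

```bash
mkdir -p pics
cat > h.py <<'E'
import numpy as np, cv2
from station import env, viewer
def cam(n):
    p=viewer.camera_params(n); K=np.array(p["camera_matrix"],float); R=cv2.Rodrigues(np.array(p["rvec"],float))[0]; t=np.array(p["tvec"],float).ravel()
    return K,R,t
def ray(n,uv,c=None):
    K,R,t=c or cam(n); d=R.T@np.linalg.inv(K)@np.array([uv[0],uv[1],1.]); return -R.T@t,d
def onz(n,uv,z,c=None):
    o,d=ray(n,uv,c); return o+d*(z-o[2])/d[2]
def proj(n,P,c=None):
    K,R,t=c or cam(n); q=(R@np.atleast_2d(P).T).T+t; q=(K@q.T).T; return q[:,:2]/q[:,2:]
def save(n,f):
    im=viewer.snapshot(n); cv2.imwrite(f"pics/{f}.png",im[:,:,::-1]); return im
E
python3 - <<'E'
from h import *
save("side","s0");save("top","t0")
for n in("side","top"):
    K,R,t=cam(n);print(n,K.round(1).tolist(),(-R.T@t).round(0),R.round(2).tolist())
s=env.read_state();print(s["time"],s["eef_pos"],s["eef_rot"],s["contact_force"],s["opening"])
E
```

```text
side [[386.0, 0.0, 321.4], [0.0, 386.0, 199.7], [0.0, 0.0, 1.0]] [ 374. -580.  940.] [[0.95, -0.32, -0.02], [-0.26, -0.74, -0.62], [0.18, 0.59, -0.79]]
top [[503.2, 0.0, 325.1], [0.0, 503.2, 204.0], [0.0, 0.0, 1.0]] [ 293.  -11. 1757.] [[-0.0, -1.0, -0.01], [-0.99, 0.0, -0.16], [0.16, 0.01, -0.99]]
0.1 [ 195.88630489 -459.73499033  230.88121626] [-1.79946235e+02  6.74207875e-04  2.30782815e+01] [-0.41846004 -0.32112984  0.07062711] 85.52941134508681
```

View pics/s0.png

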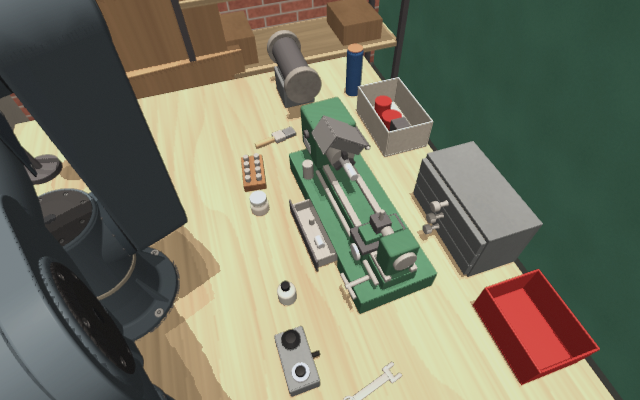

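View pics/t0.png

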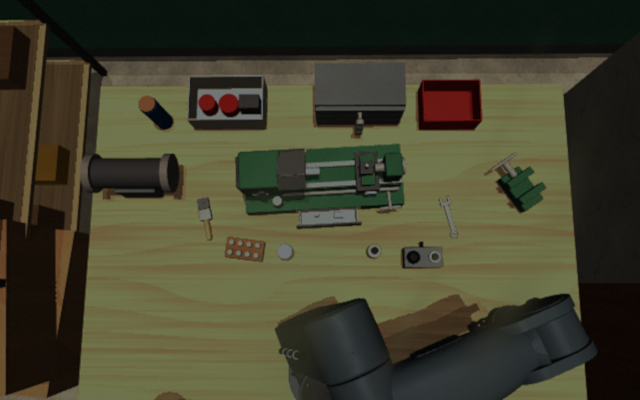

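The side view shows the lathe at about (365,210), the tray at (315,230), and the control box at (297,360) with stop at (291,339) and start at (301,372). In the top view the lathe is at (320,180), the tray front at (330,223), stop at (413,257) and start at (435,257). I'll enlarge both views next.

Run:
```python
import cv2
t=cv2.imread("pics/t0.png")[135:275,225:465]; s=cv2.imread("pics/s0.png")[90:290,270:450]
cv2.imwrite("pics/t1.png",cv2.resize(cv2.convertScaleAbs(t,alpha=1.5,beta=15),None,fx=3.3,fy=3.3,interpolation=2))
cv2.imwrite("pics/s1.png",cv2.resize(s,None,fx=3,fy=3,interpolation=2))
```

```text
(no output)
```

View pics/t1.png

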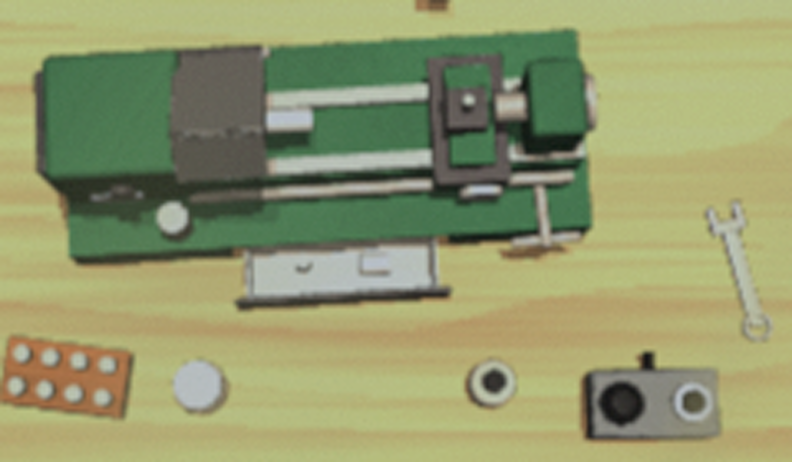

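View pics/s1.png

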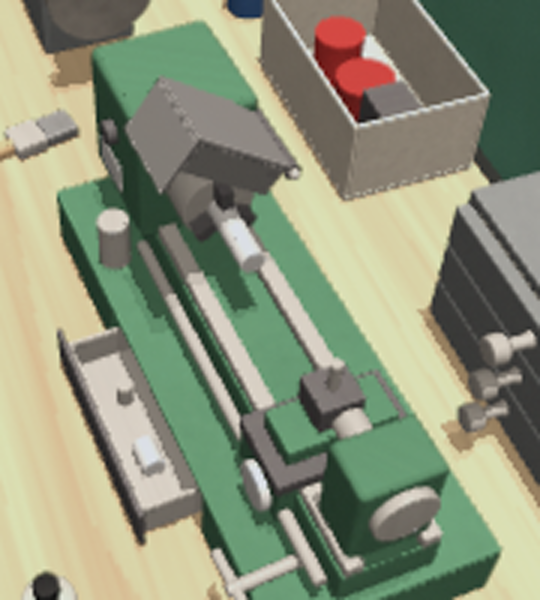

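Top crop: guard free edge at about (175,132)–(265,130), hinge edge at (178,52)–(265,48), tray front's top edge at (240,300)–(448,289), stop (622,403), start (692,402). Side crop: guard free edge (160,80)–(205,143), hinge right end about (295,172).

Run:
```python
from h import *
T=lambda a,b:(a/3.3+225,b/3.3+135); S=lambda a,b:(a/3+270,b/3+90)
def tri(a,b):
    o1,d1=ray("top",a);o2,d2=ray("side",b)
    d1/=np.linalg.norm(d1);d2/=np.linalg.norm(d2)
    s=np.linalg.lstsq(np.c_[d1,-d2],o2-o1,rcond=None)[0];p=o1+s[0]*d1;q=o2+s[1]*d2
    return ((p+q)/2).round(0),np.linalg.norm(p-q).round(1)
print("edgeR",tri(T(265,130),S(205,143)),"edgeL",tri(T(176,132),S(160,80)),"hingeR",tri(T(267,47),S(293,170)))
for n,p,z in[("standFR",(590,237),70),("standBR",(577,31),70),("standFL",(72,257),70),("trayL",(240,300),58),("trayR",(448,289),58),("start",(692,402),72),("stop",(622,403),76),("oil",(492,383),75),("bar",(173,217),125),("jar",(200,386),60),("wheelR",(545,240),70)]:
    print(n,onz("top",T(*p),z).round(0))
for n,p,z in[("standFL",(62,195),70),("standR",(497,548),70),("trayL",(62,333),58),("trayR",(140,540),58),("bar",(113,222),125)]:
    print("side",n,onz("side",S(*p),z).round(0))
print("side start",onz("side",(301,372),72),onz("side",(291,338),76))
```

```text
edgeR (array([618.,  69., 299.]), np.float64(6.2)) edgeL (array([612., 149., 305.]), np.float64(2.1)) hingeR (array([706.,  72., 241.]), np.float64(4.0))
standFR [ 553. -252.   70.]
standBR [ 771. -244.   70.]
standFL [533. 280.  70.]
trayL [490. 108.  58.]
trayR [ 501. -106.   58.]
start [ 384. -350.   72.]
stop [ 383. -279.   76.]
oil [ 403. -149.   75.]
bar [565. 171. 125.]
jar [401. 148.  60.]
wheelR [ 550. -206.   70.]
side standFL [541. 278.  70.]
side standR [ 771. -238.   70.]
side trayL [493. 109.  58.]
side trayR [ 495. -128.   58.]
side bar [567. 172. 125.]
side start [ 387.27989463 -353.48095949   72.        ] [ 386.49681161 -279.02469348   76.        ]
```

```bash
cat >> h.py <<'E'
from scipy.spatial.transform import Rotation as Ro
def shift(*Ps,yaw=None):
    s=env.read_state(); R=Ro.from_euler("xyz",s["eef_rot"],degrees=True).as_matrix()
    for P in Ps: print("cm",((R.T@(np.array(P)-s["eef_pos"]))/10).round(2))
    if yaw is not None: print("turn",np.radians(s["eef_rot"][2]-yaw).round(3))
E
python3 -c "
from h import *
shift((430,0,231),(430,0,150),yaw=2.3)"
```

```text
cm [ 3.956e+01 -3.312e+01  2.000e-02]
cm [ 39.56 -33.11   8.12]
turn 0.363
```

Request:
{"api": "jog_arm", "payload": {
  "moves": [
    [9,-7.5,0,0.1],
    [18,-15,0,0.2],
    [27,-22,0,0.3],
    [39.5,-33.1,0,0.36],
    [39.5,-33.1,0,0.36],
    [39.5,-33.1,0,0.36],
    [39.5,-33.1,0,0.36],
    [39.5,-33.1,0,0.36],
    [39.5,-33.1,0,0.36],
    [39.5,-33.1,0,0.36],
    [39.5,-33.1,0,0.36],
    [39.5,-33.1,0,0.36]
  ],
  "gripper": 0
}}

```text
time: 1.1
eef_pos: [423.0, -12.1, 231.3]
eef_rot: [180.0, -0.0, 2.5]
contact_force: [0.9, -0.8, 1.1]
opening: -0.3
```

Request:
{"api": "jog_arm", "payload": {
  "moves": [
    [0.5,-1,4,0],
    [0.5,-1,8,0],
    [0.5,-1,12,0],
    [0.5,-1,16,0],
    [0.5,-1,19,0],
    [0.5,-1,19.8,0],
    [0.5,-1,19.8,0],
    [0.5,-1,19.8,0]
  ]
}}

```text
time: 1.77
eef_pos: [427.8, -4.2, 34.4]
eef_rot: [-180.0, -0.0, 2.4]
contact_force: [0.1, 0.1, -0.3]
opening: -0.4
```

Run:
```python
from h import *
s=env.read_state();print(s["eef_pos"],s["contact_force"])
im=save("side","s2");im=im[100:300,230:450,::-1];cv2.imwrite("pics/s2c.png",cv2.resize(im,None,fx=3,fy=3))
```

```text
[427.7630723   -4.1638447   34.37464291] [ 0.07198796  0.05199374 -0.2887103 ]
```

View pics/s2c.png

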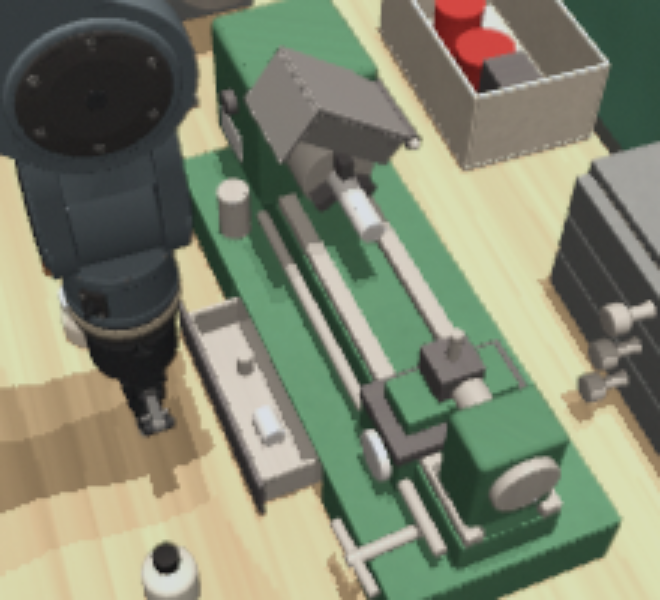

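The fingertips at (155,425) stand in front of the tray's middle (about (215,400)), with clearance all round. I'll push now.

Request:
{"api": "jog_arm", "payload": {
  "moves": [
    [2.5,0,0,0],
    [4.5,0,0,0],
    [5.5,0,0,0],
    [6.2,0,0,0],
    [6.9,0,0,0],
    [7.6,0,0,0],
    [8.2,0,0,0],
    [8.8,0,0,0],
    [9.2,0,0,0],
    [9.2,0,0,0]
  ]
}}

```text
time: 2.65
eef_pos: [520.0, -0.2, 33.4]
eef_rot: [180.0, -0.0, 2.5]
contact_force: [0.4, -0.9, 0.2]
opening: -0.4
```

Request:
{"api": "jog_arm", "payload": {
  "moves": [
    [0.3,0,0,0],
    [0.6,0,0,0],
    [0.9,0,0,0],
    [1.0,0,0,0]
  ]
}}

```text
time: 2.98
eef_pos: [529.5, 0.3, 33.3]
eef_rot: [-180.0, 0.0, 2.5]
contact_force: [-0.8, 0.1, -0.2]
opening: -0.0
```

Request:
{"api": "jog_arm", "payload": {
  "moves": [
    [0.2,0,0,0],
    [0.4,0,0,0],
    [0.6,0,0,0],
    [0.6,0,0,0]
  ]
}}

```text
time: 3.32
eef_pos: [535.7, 0.5, 33.4]
eef_rot: [180.0, -0.0, 2.4]
contact_force: [-0.6, 0.5, 0.2]
opening: -0.0
```

Run:
```python
from h import *
s=env.read_state();print(s["eef_pos"],s["contact_force"])
im=save("side","s3");im=im[130:290,250:410,::-1];cv2.imwrite("pics/s3c.png",cv2.resize(im,None,fx=3.7,fy=3.7,interpolation=2))
```

```text
[5.35683699e+02 4.76687420e-01 3.33532889e+01] [-0.56092042  0.5085072   0.23753474]
```

View pics/s3c.png

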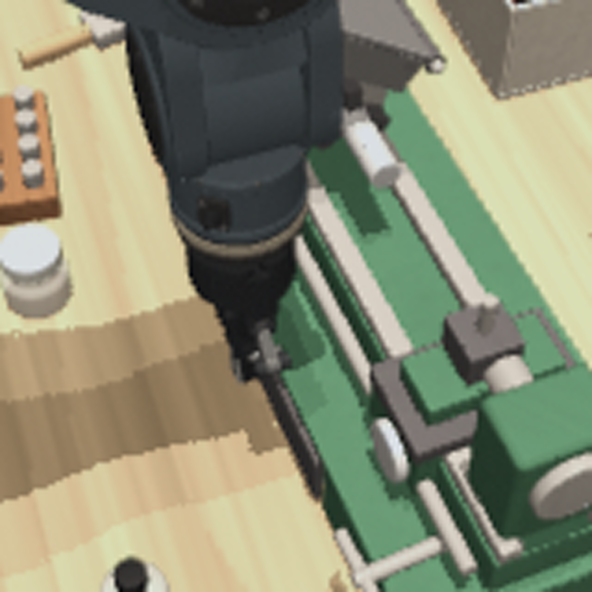

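The tray front (dark line from (265,370) to (320,490)) is now nearly against the stand. I'll keep going until the firm stop shows as a force.

Request:
{"api": "jog_arm", "payload": {
  "moves": [
    [0.15,0,0,0],
    [0.3,0,0,0],
    [0.4,0,0,0],
    [0.4,0,0,0]
  ]
}}

```text
time: 3.7
eef_pos: [539.5, 0.7, 33.4]
eef_rot: [180.0, -0.0, 2.5]
contact_force: [-0.3, -0.3, -0.4]
opening: -0.3
```

Request:
{"api": "jog_arm", "payload": {
  "moves": [
    [0.15,0,0,0],
    [0.3,0,0,0],
    [0.4,0,0,0],
    [0.4,0,0,0]
  ]
}}

```text
time: 4.03
eef_pos: [539.6, 0.8, 32.6]
eef_rot: [-180.0, 0.4, 2.5]
contact_force: [-24.2, -1.3, 15.9]
opening: -0.3
```

Firm stop reached (24 N at x=539.6). I'll back off and rise.

Request:
{"api": "jog_arm", "payload": {
  "moves": [
    [-1.5,0,0,0],
    [-4.5,0,0,0],
    [-5,0,-4,0],
    [-5,0,-8,0],
    [-5,0,-12,0],
    [-5,0,-16,0],
    [-5,0,-20,0],
    [-5,0,-24,0],
    [-5,0,-28,0],
    [-5,0,-32,0],
    [-5,0,-32,0],
    [-5,0,-32,0]
  ]
}}

```text
time: 5.03
eef_pos: [494.5, -1.3, 355.4]
eef_rot: [180.0, -0.3, 2.5]
contact_force: [0.8, 0.3, -1.5]
opening: 0.0
```

Run:
```python
from h import *
s=env.read_state();print(s["eef_pos"],s["contact_force"])
im=save("top","t2");
c=cam("top")
im=cv2.convertScaleAbs(im[130:290,225:465,::-1],alpha=1.5,beta=15);cv2.imwrite("pics/t2c.png",cv2.resize(im,None,fx=3.3,fy=3.3,interpolation=2))
shift((617,103,350),(617,103,310))
```

```text
[494.45655582  -1.33367607 355.37634007] [ 0.83592246  0.30512047 -1.51251019]
cm [12.76 -9.9   0.37]
cm [12.75 -9.9   4.37]
```

View pics/t2c.png

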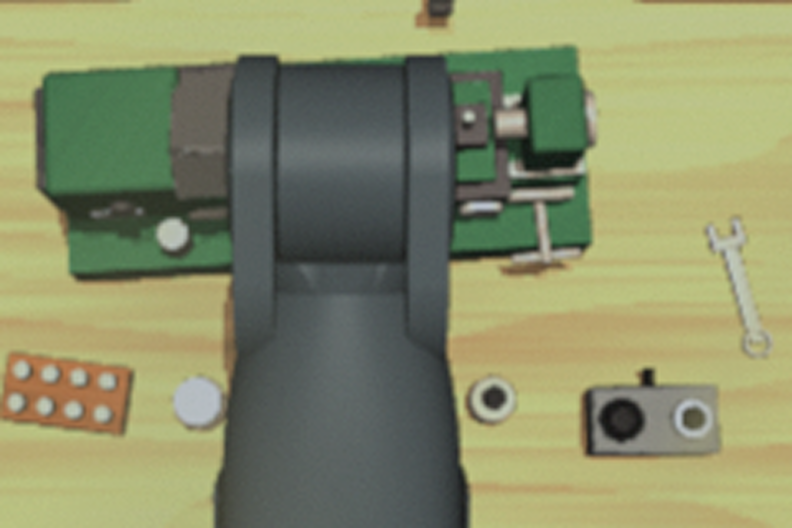

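The arm covers the tray; the jar, oil bottle, bar and wrench stand where they were. Next is the guard.

Request:
{"api": "jog_arm", "payload": {
  "moves": [
    [3,-3,0,0],
    [6,-6,0,0],
    [9,-8,0,0],
    [12,-10,0,0],
    [12.7,-10.2,0,0],
    [12.7,-10.2,0,0],
    [12.7,-10.2,1.5,0],
    [12.7,-10.2,3,0],
    [12.7,-10.2,4,0],
    [12.7,-10.2,4,0]
  ]
}}

```text
time: 5.92
eef_pos: [617.8, 72.0, 310.3]
eef_rot: [-178.4, 0.3, 5.9]
contact_force: [-0.5, -0.3, -0.6]
opening: -0.2
```

Request:
{"api": "jog_arm", "payload": {
  "moves": [
    [0,0,0,0],
    [0,0,0,0]
  ]
}}

```text
time: 6.08
eef_pos: [618.8, 72.1, 313.8]
eef_rot: [-178.4, 0.0, 5.9]
contact_force: [-0.2, 0.1, 0.2]
opening: 0.2
```

Run:
```python
from h import *
s=env.read_state();print(s["eef_pos"],s["eef_rot"],s["contact_force"],s["joint_pos"],s["qvel"],s["joint_efforts"])
im=save("side","s4");im=im[70:270,230:430,::-1];cv2.imwrite("pics/s4c.png",cv2.resize(im,None,fx=3,fy=3,interpolation=2))
shift((617,105,310),yaw=2.5)
```

```text
[618.84816065  72.09747325 313.771227  ] [-1.78366122e+02  4.66016999e-02  5.87231803e+00] [-0.18759451  0.0832836   0.23533941] [  5.8176151   29.32215966  34.53164321  95.2576456    1.63383295
 179.94527484] [ 0.12725302  0.03550272  1.02379392 -0.02123832  0.05283881 -0.1066703 ] [ 2.86899117e-02 -9.19469905e+01  4.58609784e+01 -1.84078692e-01
  1.40535920e-01  8.28901466e-05]
cm [ 0.13 -3.28  0.49]
turn 0.059
```

View pics/s4c.png

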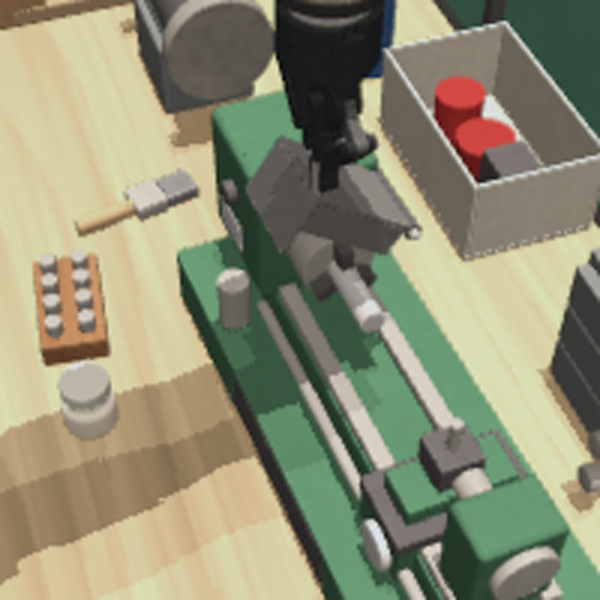

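The side view shows the tray flush with the stand and the fingers above the guard plate. The last joint is at its 180° limit, so I'll turn the tool the other way.

Request:
{"api": "jog_arm", "payload": {
  "moves": [
    [0,0,-1,-0.1],
    [0,0,-1,-0.17],
    [0,0,-1,-0.17],
    [0,0,-1,-0.17]
  ]
}}

```text
time: 6.47
eef_pos: [619.4, 71.9, 323.6]
eef_rot: [-178.4, -0.3, 15.5]
contact_force: [-0.2, -0.9, -0.6]
opening: -0.0
```

Run:
```python
from h import *
s=env.read_state();print(s["eef_pos"],s["eef_rot"],s["joint_pos"])
shift((617,105,315))
```

```text
[619.37722214  71.91814454 323.6247652 ] [-178.3869445    -0.26249856   15.4808286 ] [  5.79609616  29.80418945  36.78623889  96.99472371   1.63421992
 170.31139147]
cm [ 0.65 -3.23  0.96]
```

Request:
{"api": "jog_arm", "payload": {
  "moves": [
    [0.3,-1.6,0,0],
    [0.7,-3.3,0,0],
    [0.7,-3.3,1,0],
    [0.7,-3.3,2,0],
    [0.7,-3.3,3,0],
    [0.7,-3.3,4,0],
    [0.7,-3.3,5,0],
    [0.7,-3.3,6,0],
    [0.7,-3.3,6.8,0],
    [0.7,-3.3,7.5,0],
    [0.7,-3.3,7.8,0],
    [0.7,-3.3,7.8,0]
  ]
}}

```text
time: 7.47
eef_pos: [616.5, 107.7, 245.7]
eef_rot: [-178.4, -0.2, 15.6]
contact_force: [-1.3, -0.1, -0.2]
opening: -0.3
```

Request:
{"api": "jog_arm", "payload": {
  "moves": [
    [0,0,0.3,0],
    [0,0,0.6,0],
    [0,0,0.9,0],
    [0,0,0.9,0]
  ]
}}

```text
time: 7.8
eef_pos: [616.7, 108.0, 236.8]
eef_rot: [-178.4, -0.2, 15.6]
contact_force: [0.4, 1.5, -0.5]
opening: 0.3
```

Request:
{"api": "jog_arm", "payload": {
  "moves": [
    [0,0,0.2,0],
    [0,0,0.4,0],
    [0,0,0.4,0],
    [0,0,0.4,0]
  ]
}}

```text
time: 8.13
eef_pos: [616.9, 108.0, 234.9]
eef_rot: [-178.4, -0.3, 15.6]
contact_force: [-6.9, -2.8, 17.5]
opening: 0.1
```

Firm stop at z=235 (17.5 N): the guard is down. I'll rise and move over towards the start button.

Request:
{"api": "jog_arm", "payload": {
  "moves": [
    [0,0,-3,0],
    [0,0,-6,0],
    [0,0,-9,0],
    [-3,0,-9,0],
    [-7,0,-9,0],
    [-11,0,-9,0],
    [-15,0,-9,0],
    [-18,0,-9,0],
    [-18,0,-9,0],
    [-18,0,-9,0]
  ]
}}

```text
time: 8.97
eef_pos: [442.9, 56.9, 323.4]
eef_rot: [-178.4, -0.3, 15.6]
contact_force: [-0.4, 0.6, -0.1]
opening: 0.1
```

Run:
```python
from h import *
shift((385.5,-352,300),(385.5,-352,120))
```

```text
cm [-16.53  37.89   1.18]
cm [-16.63  38.39  19.17]
```

Request:
{"api": "jog_arm", "payload": {
  "moves": [
    [-16.5,38,1,0],
    [-16.5,38,1,0],
    [-16.5,38,1,0],
    [-16.5,38,1,0],
    [-16.5,38,1,0],
    [-16.5,38,1,0],
    [-16.5,38,1,0],
    [-16.5,38,1,0],
    [-16.5,38,1,0],
    [-16.5,38,1,0],
    [-16.5,38,1,0],
    [-16.5,38,1,0]
  ]
}}

```text
time: 9.97
eef_pos: [387.2, -354.9, 299.7]
eef_rot: [-178.3, -0.2, 15.5]
contact_force: [0.8, -0.1, 0.0]
opening: -0.2
```

Run:
```python
from h import *
s=env.read_state();print(s["eef_pos"],s["eef_rot"])
c=cam("wrist");w=save("wrist","w1")
print("pred start",proj("wrist",(385.5,-352,72),c),"stop",proj("wrist",(385,-279,76),c))
t=save("top","t3")
a=cv2.convertScaleAbs(t[135:275,225:465,::-1],alpha=1.5,beta=15)
a=cv2.resize(a,(640,373),interpolation=2)
cv2.imwrite("pics/m1.png",np.vstack([w[:,:,::-1],a])[:, :] if 0 else cv2.resize(np.vstack([w[:,:,::-1],a]),None,fx=.77,fy=.77))
shift((385.5,-352,100))
```

```text
[ 387.19110097 -354.90527154  299.73589303] [-178.29720054   -0.17915298   15.45098943]
pred start [[319.13168381 169.42745966]] stop [[259.37069483 153.96759558]]
cm [-0.26  0.45 20.07]
```

View pics/m1.png

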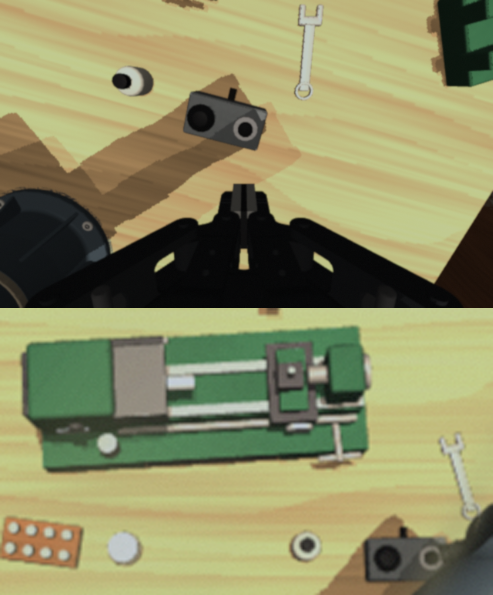

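Start button in the wrist view sits at (318,167) full-resolution against (319,169) predicted. The guard now lies level, the tray is home, and the bystanders are unmoved. I'll go down to just above the button.

Request:
{"api": "jog_arm", "payload": {
  "moves": [
    [-0.2,0.5,4,0],
    [-0.2,0.5,8,0],
    [-0.2,0.5,12,0],
    [-0.2,0.5,16,0],
    [-0.2,0.5,19,0],
    [-0.2,0.5,21.5,0],
    [-0.2,0.5,21.8,0],
    [-0.2,0.5,21.8,0],
    [-0.2,0.5,21.8,0],
    [-0.2,0.5,21.8,0]
  ]
}}

```text
time: 10.9
eef_pos: [386.9, -352.6, 85.1]
eef_rot: [-178.5, -0.3, 15.7]
contact_force: [-0.3, -0.2, -0.7]
opening: 0.1
```

Run:
```python
from h import *
s=env.read_state();print(s["eef_pos"],s["eef_rot"],s["contact_force"])
im=save("side","s5")[280:400,220:400,::-1];cv2.imwrite("pics/s5c.png",cv2.resize(im,None,fx=4,fy=4,interpolation=2))
```

```text
[ 386.88480396 -352.60919277   85.09920326] [-178.52648658   -0.31939965   15.65156509] [-0.30645161 -0.19792248 -0.7201573 ]
```

View pics/s5c.png

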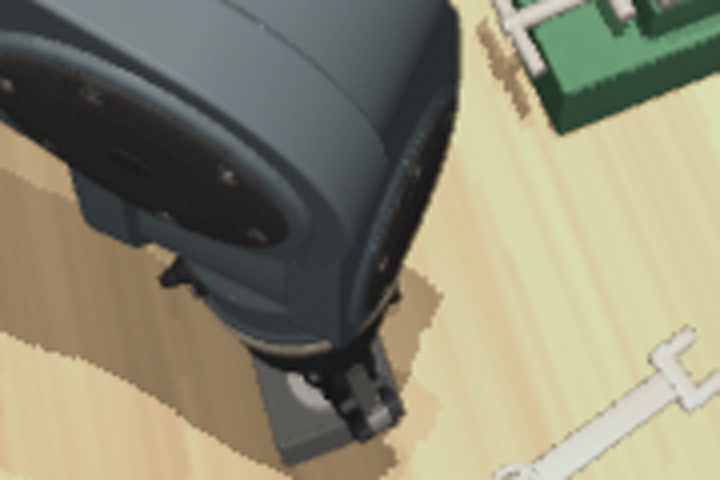

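Run:
```python
from h import *
f=lambda P:((proj("side",P)-[220,280])*4).round(0).tolist()
print("tcp",f((386.9,-352.6,85.1)),"tip+40",f((386.9,-352.6,125)),"start",f((385.5,-352,72)))
s=cv2.imread("pics/s0.png")[280:400,220:400];n=cv2.imread("pics/s5.png")[280:400,220:400]
cv2.imwrite("pics/cmp.png",np.hstack([cv2.resize(a[60:115,50:110],None,fx=6.5,fy=6.5) for a in(s,n)]))
```

```text
tcp [[321.0, 360.0]] tip+40 [[316.0, 338.0]] start [[320.0, 366.0]]
```

View pics/cmp.png

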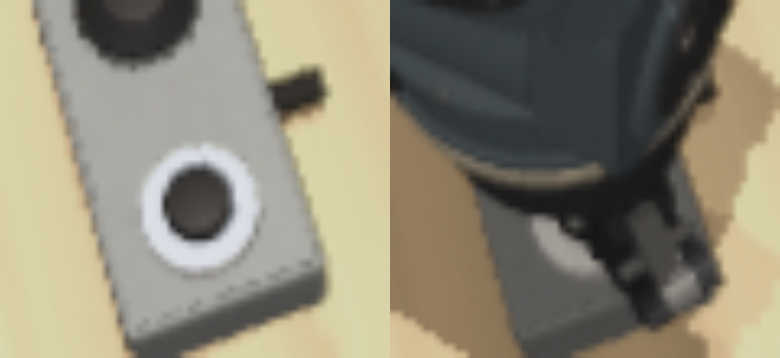

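Run:
```python
from h import *
c=cam("wrist");s=env.read_state();p=s["eef_pos"];R=Ro.from_euler("xyz",s["eef_rot"],degrees=True).as_matrix()
print("wrist tcp",proj("wrist",p,c), "grasp",proj("wrist",p-19*R[:,2],c))
print("tray pose tcp in side",proj("side",(427.8,-4.2,34.4)),"seen ~(282,242)")
for z in(85,105,125,160): print(z,onz("side",(220+372/4,280+418/4),z).round(0))
w=save("wrist","w2")[:,:,::-1];cv2.imwrite("pics/w2c.png",cv2.resize(w[60:300,200:440],None,fx=2.4,fy=2.4,interpolation=2))
print("start/stop",((proj("wrist",[(385.5,-352,72),(385,-279,76)],c)-[200,60])*2.4).round(0))
```

```text
wrist tcp [[316.72715627 254.95909296]] grasp [[316.84469811 274.56695053]]
tray pose tcp in side [[279.66093949 242.96343674]] seen ~(282,242)
85 [ 403. -388.   85.]
105 [ 403. -392.  105.]
125 [ 402. -397.  125.]
160 [ 401. -405.  160.]
start/stop [[277. 446.]
 [-49. 369.]]
```

View pics/w2c.png

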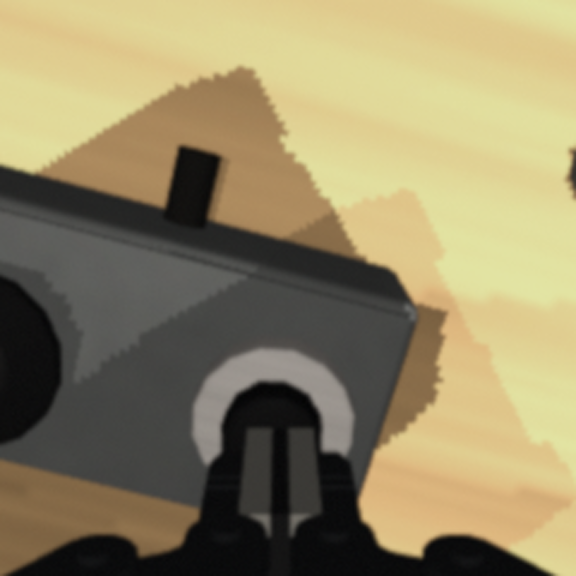

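The wrist view shows the fingertips at (280,430–468) over the start button (bezel centre about (273,428)). The dark mass at the right of the side view was the knuckle. I'll nudge +2 mm in tool x and press.

Request:
{"api": "jog_arm", "payload": {
  "moves": [
    [0.2,0,0.5,0],
    [0.2,0,1.0,0],
    [0.2,0,1.2,0],
    [0.2,0,1.4,0],
    [0.2,0,1.6,0],
    [0.2,0,1.6,0],
    [0.2,0,1.6,0]
  ]
}}

```text
time: 11.58
eef_pos: [387.6, -351.1, 67.2]
eef_rot: [-178.4, -0.2, 15.6]
contact_force: [0.2, -0.5, 3.1]
opening: -0.3
```

Request:
{"api": "jog_arm", "payload": {
  "moves": [
    [0,0,0.15,0],
    [0,0,0.3,0],
    [0,0,0.4,0],
    [0,0,0.4,0],
    [0,0,0.4,0]
  ]
}}

```text
time: 12.0
eef_pos: [387.8, -351.3, 65.2]
eef_rot: [-178.5, -0.3, 15.6]
contact_force: [-9.8, 7.2, 41.0]
opening: -0.3
```

Hard stop at about 6 mm of travel, so the button is fully down. Releasing.

Request:
{"api": "jog_arm", "payload": {
  "moves": [
    [0,0,-0.5,0],
    [0,0,-2,0],
    [0,0,-6,0],
    [0,0,-10,0],
    [0,0,-14,0],
    [0,0,-18,0],
    [0,0,-22,0],
    [0,4,-24,0],
    [0,8,-24,0],
    [0,12,-24,0],
    [0,12,-24,0],
    [0,12,-24,0]
  ]
}}

```text
time: 13.0
eef_pos: [420.7, -475.2, 297.1]
eef_rot: [-178.2, -0.1, 15.5]
contact_force: [-0.4, 1.2, 0.0]
opening: -0.4
```

Run:
```python
from h import *
s=env.read_state();print(s["time"],s["eef_pos"],s["contact_force"])
a=save("side","s6")[90:400,230:450,::-1]; t=save("top","t6")[130:275,190:470,::-1]
cv2.imwrite("pics/f.png",np.hstack([cv2.resize(a,(390,550),interpolation=2),cv2.copyMakeBorder(cv2.resize(cv2.convertScaleAbs(t,alpha=1.5,beta=15),(410,212),interpolation=2),0,338,0,0,0)]))
```

```text
13.0 [ 420.70221417 -475.23212393  297.13580225] [-0.36666932  1.15675446  0.01142317]
```

Run:
```python
from h import *
r=lambda f:cv2.imread(f"pics/{f}.png").astype(int)
t0,t3,t6,s0,s6=map(r,("t0","t3","t6","s0","s6"))
def d(a,b,P,w=9):
    u,v=P;return np.abs(a[v-w:v+w,u-w:u+w]-b[v-w:v+w,u-w:u+w]).mean().round(1)
for n,P in dict(oil=(374,251),jar=(286,252),bar=(277,201),brush=(206,215),wrench=(449,215),rack=(245,249),key=(388,205)).items(): print(n,d(t0,t6,P),d(t3,t6,P))
print("guard/tray top t0-t6,t3-t6:",d(t0,t6,(291,175)),d(t3,t6,(291,175)),d(t0,t6,(330,220)),d(t3,t6,(330,220)))
print("side box",d(s0,s6,(297,360),12), "start",d(s0,s6,(301,372),6))
```

```text
oil 35.2 37.8
jar 9.9 2.5
bar 7.0 1.7
brush 9.3 2.4
wrench 9.1 2.8
rack 8.0 2.1
key 6.7 1.8
guard/tray top t0-t6,t3-t6: 33.9 2.1 26.6 2.3
side box 126.5 start 76.2
```

Run:
```python
from h import *
r=lambda f:cv2.imread(f"pics/{f}.png")
for f in("s0","s3","s4","s6"): print(f,r(f)[292,287],d if 0 else np.abs(r(f)[280:304,276:298].astype(int)-r("s0")[280:304,276:298]).mean().round(1))
for f in("t0","t3","t6"): print(f,r(f)[251,374],r(f)[247,366],r(f)[270,374])
```

```text
s0 [220 223 219] 0.0
s3 [219 222 218] 0.7
s4 [219 223 218] 0.6
s6 [139 134 123] 69.1
t0 [22 24 27] [ 63 100 105] [ 71 112 112]
t3 [26 27 29] [ 67 107 112] [ 77 121 120]
t6 [38 36 32] [ 70 109 115] [53 52 45]
```

In the last pictures the arm hides the oil bottle and control box; I'll move back towards the start pose and recheck.

Request:
{"api": "jog_arm", "payload": {
  "moves": [
    [-4,-1,0,0],
    [-8,-2,0,0],
    [-12,-3.3,0,0],
    [-16,-4.4,0,0],
    [-20,-5.5,0,0],
    [-21,-5.8,0,0],
    [-21,-5.8,0,0],
    [-21,-5.8,0,0]
  ]
}}

```text
time: 13.77
eef_pos: [202.7, -473.1, 301.3]
eef_rot: [-178.5, -0.3, 15.6]
contact_force: [0.7, -0.0, 0.8]
opening: 0.0
```

Run:
```python
from h import *
s=env.read_state();print(s["time"],s["eef_pos"],s["contact_force"])
save("side","s7");save("top","t7")
r=lambda f:cv2.imread(f"pics/{f}.png").astype(int)
def d(a,b,P,w=9):
    u,v=P;return np.abs(r(a)[v-w:v+w,u-w:u+w]-r(b)[v-w:v+w,u-w:u+w]).mean().round(1)
print("oil",d("t0","t7",(374,251)),d("t3","t7",(374,251)),d("s0","s7",(287,292)),"box",d("t3","t7",(413,257)),d("s0","s7",(297,360),12),"start",d("s0","s7",(301,372),6))
print("bystanders side",[d("s0","s7",P) for P in((308,170),(259,203),(253,172),(275,137))],"wrench",d("s0","s7",(372,382)))
```

```text
13.7667 [ 202.66937054 -473.05672215  301.25846512] [ 0.74694141 -0.01052854  0.83781387]
oil 0.8 6.3 0.3 box 18.5 0.3 start 0.5
bystanders side [np.float64(2.2), np.float64(0.2), np.float64(0.3), np.float64(0.2)] wrench 0.2
```

All the loose things match the first pictures, and the start button is back up. Handing in.

```bash
python3 -c "
from station import env; print(env.hand_in())"
```

```text
the job is handed in; nothing more can be done
None
```

The job is done and handed in at 13.8 s. With shut fingertips I pushed the tray home, then the guard down, then pressed and released the start button.

- **Tray:** it met a firm stop at TCP x = 539.6 mm with about 24 N. The side view afterwards showed it flush with the stand.
- **Guard:** it met a firm stop at z = 234.9 mm with 17.5 N, which agrees with the stated 235. The top view afterwards showed the plate level.
- **Start button:** the spring gave about 3 N at z = 67, then it hit its stop at about 65 (41 N on the fingertips). I let go at once. The last side view matched the first one at the button, so it had sprung back up.
- **Stop button:** I didn't press it.
- **Loose things:** jar, oil bottle, bar, brush and wrench match the first side view. I checked the key only in a top view, where it showed no clear change.

**What disagreed or failed:**
- On the way to the guard the last joint reached its 180° limit, so I turned the tool the other way; the tool stayed tilted about 1.6° after that.
- A side view suggested the fingers were about 30 mm off the start button. The wrist view showed them centred; I took what I had seen in the side view to be the gripper's knuckle.
- The 41 N press is slightly above the 40 N limit stated for the arm and gripper body. It was on the fingertips, so I don't expect it to count, but I couldn't confirm that.
- The 12-picture limit was used up, so the last checks compared pixels instead of viewing a picture.

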